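Raise the utensil mast beside the wok burner and hold it up

TASK

Flip the hinged splash flap on the steel dock right over onto its back so that its other face is up and the release button under it is bare, then press the button fully down. Then take the mast by its crossbar, draw it straight up past the first stop to the second stop (both tubes fully out) and keep holding it there, since it springs back if let go: the program finishes while the robot is still holding the mast fully extended. Leave the crockery, pot, spoon, bottle, jar and chopstick holder where they are.

Things in the scene. Friction and masses are not known exactly. Their poses are not given: they have to be found in the camera images.
- dock: Fixed brushed-steel housing on the counter, 90 x 250 x 45 mm high (x, y, z), on a rubber mat 110 x 270 mm. Origin at the centre of its underside on the counter; z up, y along its length. The flap hinge, the flap and the button are at its -y part (centred on y = -50 mm), the mast at y = +75 mm. Its x axis points roughly away from the robot.
- hinge_mid (a point): Middle of the flap's hinge line, fixed on the dock at (0, -50, 64) mm; axes parallel to the dock's. The hinge line runs along the dock's y, between two small posts that rise to 69 mm.
- flap (a joint): Angle of the splash flap, rad: 0 = lying level on the dock's +x side, over the button; pi/2 = upright; 3.14 = lying level on its back on the dock's -x side (full stop). It starts between 0 and 0.35. Stiff hinge (0.09 N m): it stays where it is left.
- flap_bar (a point): Centre of the flap's free edge: a round aluminium bar, 10 mm thick, 70 mm long, parallel to the hinge, 90 mm from it, nothing under it. The flap is a 4 mm plate (70 mm wide, from the hinge to 46 mm), then an open window (39 mm from plate to bar, 54 mm between two side arms) where a finger fits. The bar turns in a light grip, so the gripper may point down all along the arc.
- button_top (a point): Centre of the top face of the round black release button, 26 mm across, on the dock at (24, -50) mm, 57 mm above the counter when up. Pressed straight down; covered by the flap plate until that is flipped.
- button (a joint): Press depth of the button, m: 0 = up, 0.008 = fully down (full stop). It takes about 4 N and stays down when let go. It draws back the bolt that locks the mast; until it is at least 6 mm down the mast cannot be raised.
- mast_head (a point): Centre of the mast's crossbar, a round aluminium bar 18 mm thick, 90 mm long along the dock's y, at (0, 75) mm on the dock, 120 mm above the counter when stowed; rises straight up, 110 mm in all. Grip its middle across the dock's x. Thin hooks stick out 32 mm to +x, 38 mm either side of the middle. Below it a 15 mm tube, then a 28 mm sleeve whose top is 92 mm up.
- mast_lower (a joint): Extension of the lower, thicker tube, m: 0 = stowed, 0.055 = full stop. It comes out first (first stop), at a pull of about 3 to 5 N, and springs back.
- mast_upper (a joint): Extension of the upper, thinner tube out of the lower one, m: 0 = stowed, 0.055 = full stop. It comes out after the first stop, at a pull of about 6 to 9 N, to the second stop, and springs back.
- steamer: Bystander: aluminium steamer pot with its lid on, 200 mm across, 166 mm high, handles along y reaching 258 mm. Origin at the centre of its underside.
- spoon: Bystander: steel slotted spoon lying flat, 312 mm long, 84 mm across its round head; origin in the handle, on the counter, x towards the head (from -155 to +162 mm).
- saucer_a: Bystander: celadon saucer, 110 mm across, 22 mm high. Origin at the centre of its underside.
- saucer_b: Bystander: second celadon saucer, the same.
- chopsticks: Bystander: clear acrylic chopstick holder, 72 mm across, 110 mm high, with chopsticks standing to 230 mm. Origin at the centre of its underside.
- jar: Bystander: amber glass jar, 64 mm across, 100 mm high. Origin at the centre of its underside.
- oil: Bystander: green glass oil bottle, 60 mm across, 190 mm high. Origin at the centre of its underside.

How it is judged:
By the outcome, as a careful person would: the job done as asked, in the order asked, and still so for the second after the job is handed in, while the arm keeps its last pose, push and grip.
It also fails if it takes over 58 s, if anything falls off the work surface, if the arm or the gripper's body presses on something with over 40 N, if the wrist force passes 120 N, or if a joint passes its speed limit or range.

ROBOT

A 7-joint arm with a two-finger parallel gripper is mounted at the origin on the work surface. World frame = base frame: x ahead of the robot, y to its left, z up, the work surface at z = 0. Lengths are in m, angles in rad, forces in N, time in s.
With the tool pointing down it reaches from about 0.4 to 0.875 m from the base axis. Payload 19.3 kg.
Tool frame: the origin (TCP) lies at the very end of the fingers, on their centre line; the grasp point (between the pads) lies 19 mm behind it; x points along the fingers, y is the direction in which the jaws open and shut, and the axes are right-handed (so a half turn about x gives the same grasp; the last joint's range is limited). The gripper opens to 85 mm and grips with 20 to 120 N. Pads are 22 mm wide; open, the fingers measure 114 mm over their backs; the gripper's body (76 mm by 85 mm) begins 54 mm behind the grasp point. The pads swing forward as they close: fully open they stand 13 mm farther back than shut.
Start: joints at [-1.174, 0.521, -0.036, 1.599, 0.021, 1.021, -0.113], TCP at [0.281, 0.558, 0.201] pointing down, gripper open.
Joint ranges: [-2.91, 2.91], [-0.3, 2.13], [-1.5, 1.42], [0.17, 2.43], [-1.26, 4.41], [0.16, 1.93], [-2.52, 2.52]. Speed limits (rad/s): [1.89, 1.89, 2.39, 2.39, 3.01, 3.01, 3.01].

INTERFACE

Orientations are given as [roll, pitch, yaw] about the fixed x, y, z axes, in that order (R = Rz(yaw) Ry(pitch) Rx(roll)).
In Python, from workcell import bot, grab_frame, job_done gives the robot as it stands.
- The arm moves only by the shell command python3 -m pendant 'ROWS' [OPENING] [FORCE]. ROWS is JSON, a list of rows, each a list of 4 numbers: the shift along the tool's x, y, z in mm, then the turn about the tool's x in degrees. A call has 1 to 12 rows; each row shifts and turns the commanded pose from where the row before left it, along the tool's axes as they then stand; what a row does not reach is not made up. A row lasts 1/8 s, in which the tool goes at most 62.5 mm and 10.7 degrees, less where a joint would pass 70% of its speed; a pose out of reach is approached as far as the arm can. A call is refused whole if a number of a shift passes 62.5 or a number of a turn 10.7, either way. A call with a gripper value outside its range is refused whole. OPENING is the opening, from -1 (shut) to 1 (fully open), set as the call begins (- or left out, the last holds). The fingers move at their own pace and stop on an object; FORCE is the grip in N (left out, the last holds). Time passes only in rows, so rows that do not move let the fingers close. It gives the time, the measured TCP pose, the force and the opening at its end, in the units of the state.
- bot.observe(): the state, without advancing time (a new reading comes with each control period).
- grab_frame(name): name is "scene" or "top" or "wrist"; returns a dict with "img" (400x640x3 uint8, red, green, blue), "fovy" (degrees; the focal length in pixels is half the picture's height over the tangent of half this angle, whatever the lens; pixels are square), "cx", "cy" (the principal point, pixels), "R" (3x3) and "t" (3): a world point X has camera coordinates R X + t. Camera axes: x right, y down, z forward; pixel columns grow to the right and rows downward; lengths in m; the calibration is good to about 2 mm. A picture is of the moment at which its call begins. There is no depth.
- job_done(): hands the job in, once; it reports no verdict.
The state is a dict: "clock": time; "qpos": joint angles; "qd": joint speeds; "joint_efforts": joint torques, N m; "position": TCP position; "tool_rot": TCP orientation; "force": force on the tool from outside, world axes, zero at the start; "moment": the same for the moment, N m; "grip_width": finger opening in m.
Only numpy, scipy, OpenCV 4.12 (cv2) and the standard library are available. Lean on these libraries where they do the work, as an engineer would, in place of code of your own. Each camera call takes 0.05 s, during which the arm holds its last target.

## Working session

There is one attempt and no reset: what is moved stays moved. The work goes in short steps, Python scripts to look and compute and a shell command to move; the robot and the scene stay as the last step left them, time stands still between calls to the robot, and variables do not carry over. Pictures are saved under pics/ and viewed, and the job is handed in when it is done.

```bash
ls; mkdir -p pics
python3 - <<'E'
from workcell import bot, grab_frame
import cv2
s=bot.observe(); print({k:s[k] for k in ('clock','position','tool_rot','force','grip_width')})
for n in ('scene','top','wrist'):
    f=grab_frame(n); cv2.imwrite(f'pics/{n}0.png',f['img'][:,:,::-1]); print(n,f['fovy'],f['cx'],f['cy'],f['R'],f['t'])
E
```

```text
pics
{'clock': 0.0, 'position': array([0.28115496, 0.55778855, 0.2000514 ]), 'tool_rot': array([-1.50122015,  1.56969518, -1.96808505]), 'force': array([0.18887249, 0.58537695, 0.95099177]), 'grip_width': 0.08539514492387118}
scene 43.77374592343915 315.70546242205336 200.7641603432404 [[ 0.07581693  0.99697806 -0.01692754]
 [ 0.81571684 -0.07177814 -0.57398078]
 [-0.57346127  0.02970938 -0.81869379]] [-0.07153631 -0.35479097  2.04102645]
top 42.23898391293533 312.0059363120853 196.06720665994416 [[ 0.02807103 -0.99957762 -0.00752375]
 [-0.9966686  -0.02741116 -0.07681363]
 [ 0.07657495  0.00965492 -0.99701708]] [0.04105226 0.48960982 1.9064636 ]
wrist 69.82567413790213 319.6075927018134 199.31390923234486 [[ 0.45006325  0.8929952  -0.00162643]
 [ 0.84556492 -0.42557162  0.32234882]
 [ 0.28716379 -0.14645261 -0.94661956]] [-0.62505257 -0.04317572  0.38088072]
```

View pics/scene0.png

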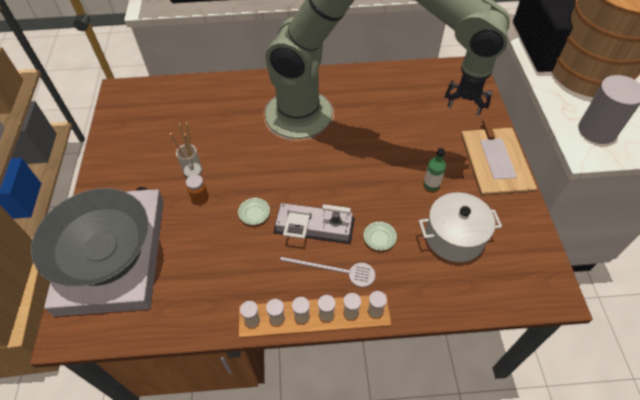

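View pics/top0.png

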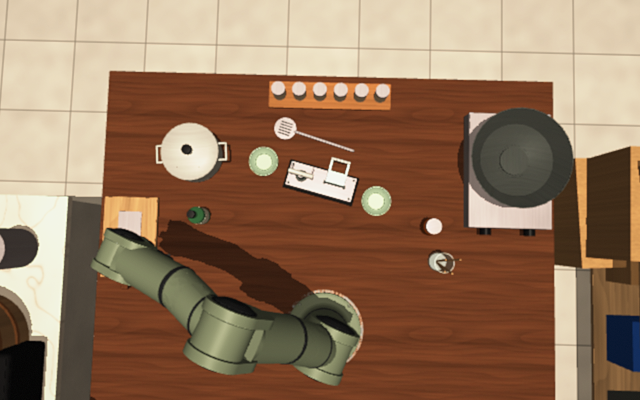

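View pics/wrist0.png

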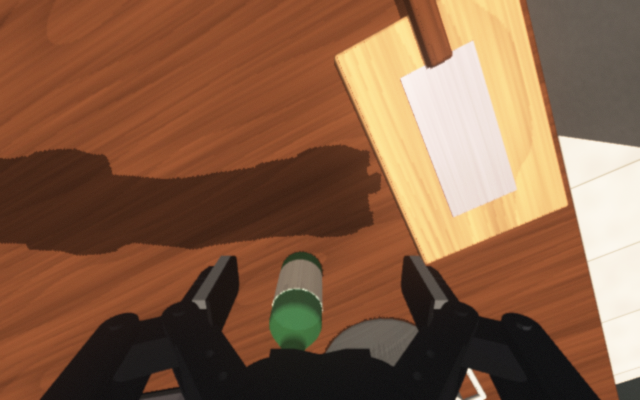

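The scene and top views show the dock near top pixel (321,181). The mast is at its left (+y) end, about (302,175), and the flap is at about (338,170). I'll zoom in to measure.

Run:
```python
import cv2
a=cv2.imread('pics/top0.png')[140:220,270:370]; cv2.imwrite('pics/topz.png',cv2.resize(a,None,fx=7,fy=7,interpolation=cv2.INTER_CUBIC))
a=cv2.imread('pics/scene0.png')[190:255,260:370]; cv2.imwrite('pics/scenez.png',cv2.resize(a,None,fx=7,fy=7,interpolation=cv2.INTER_CUBIC))
```

```text
(no output)
```

View pics/topz.png

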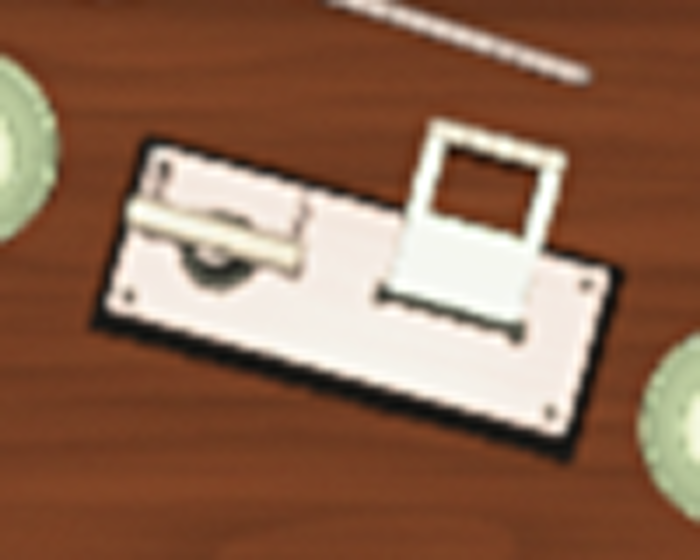

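View pics/scenez.png

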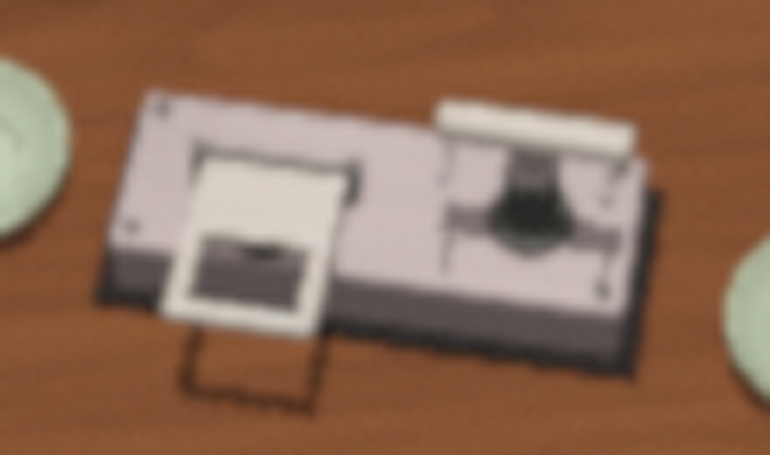

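```bash
cat > h.py <<'E'
import numpy as np
def proj(f,X):
    c=np.asarray(X)@np.array(f['R']).T+np.array(f['t']); F=200/np.tan(np.radians(f['fovy']/2))
    return c[:,:2]/c[:,2:]*F+[f['cx'],f['cy']]
E
cat > fit.py <<'E'
import numpy as np
from scipy.optimize import least_squares
from workcell import grab_frame
from h import proj
z=lambda L,o:[( (u+.5)/7-.5+o[0],(v+.5)/7-.5+o[1]) for u,v in L]
T=np.array(z([(152,148),(107,308),(612,268),(570,435),(135,212),(295,262),(437,125),(560,162)],(270,140)))
S=np.array(z([(640,160),(625,312),(150,95),(110,250),(633,138),(440,115),(318,326),(168,305)],(260,190)))
D0=[(45,125,45),(45,125,45)]
def pts(p):
    x,y,w,th=p
    bx,bz=90*np.cos(th),64+90*np.sin(th)
    L=lambda o:[(45,125,45),(-45,125,45),(45,-125,45),(-45,-125,45)] if o==0 else [(-45,125,45),(45,125,45),(-45,-125,45),(45,-125,45)]
    def W(P):
        P=np.array(P)/1000; c,s=np.cos(w),np.sin(w)
        return np.c_[x+c*P[:,0]-s*P[:,1],y+s*P[:,0]+c*P[:,1],P[:,2]]
    e=[(0,120,120),(0,30,120),(bx,-15,bz),(bx,-85,bz)]
    return W(L(0)+e),W(L(1)+e)
ft,fs=grab_frame('top'),grab_frame('scene')
def r(p):
    a,b=pts(p); return np.r_[(proj(ft,a)-T).ravel(),(proj(fs,b)-S).ravel()]
o=least_squares(r,[.6,0,-.2,.2],loss='soft_l1'); print(o.x,np.degrees(o.x[2]))
print(np.round(r(o.x).reshape(-1,2),1))
E
python3 fit.py
```

```text
[ 0.54229376  0.02425347 -0.23327362  0.09850933] -13.36559361990202
[[-0.3 -0. ]
 [-0.2  0.6]
 [-0.4  0.2]
 [-0.6 -0.1]
 [-0.8  0.3]
 [ 0.9 -0.3]
 [-1.   0.2]
 [ 0.1 -0.1]
 [ 0.7 -0.5]
 [-0.3  0.1]
 [-0.8  0.1]
 [-0.3 -0.4]
 [-0.4  1.1]
 [-0.2  1. ]
 [-0.4 -0.1]
 [-0.1  0.2]]
```

```bash
cat >> h.py <<'E'
from scipy.spatial.transform import Rotation as Ro
DX,DY,W=.5423,.02425,-.2333
def dock(x,y,z):
    c,s=np.cos(W),np.sin(W); return np.array([DX+(c*x-s*y)/1000,DY+(s*x+c*y)/1000,z/1000])
def undock(p):
    d=np.array(p)-[DX,DY,0]; c,s=np.cos(W),np.sin(W); return np.round([1000*(c*d[0]+s*d[1]),1000*(-s*d[0]+c*d[1]),1000*d[2]],1)
def go(x,y,z):
    from workcell import bot
    s=bot.observe(); R=Ro.from_euler('xyz',s['tool_rot']).as_matrix(); d=1000*(dock(x,y,z)-s['position'])
    yd=np.degrees(np.arctan2(R[1,1],R[0,1])); want=np.degrees(W)
    # turning +a about tool x (down) turns yaw by -a
    t=(yd-want+90)%180-90
    print('clock',round(s['clock'],2),'dockpos',undock(s['position']),'xaxis',np.round(R[:,0],3),'yaxis',np.round(R[:,1],3),'turn',round(t,1),'shift now-axes',np.round(R.T@d,1))
    a=np.radians(t);Rn=R@Ro.from_euler('x',a).as_matrix(); print('shift after turn',np.round(Rn.T@d,1),'F',np.round(s['force'],1),'w',round(s['grip_width'],4),'q7',round(s['qpos'][6],2))
E
python3 -c "
from h import *
go(90,-50,200)"
```

```text
clock 0.25 dockpos [-377.4  458.9  200.3] xaxis [-0.    -0.001 -1.   ] yaxis [ 0.45   0.893 -0.001] turn 76.6 shift now-axes [   0.6 -386.9  572.5]
shift after turn [  0.6 467.4 508.9] F [-0.6 -0.2 -1. ] w 0.0856 q7 -0.11
```

```bash
python3 -m pendant '[[-50,0,0,9.6],[-50,0,0,9.6],[0,0,0,9.6],[0,0,0,9.6],[0,0,0,9.6],[0,0,0,9.6],[0,0,0,9.5],[0,0,0,9.5],[0,0,0,0]]' 0 ; python3 -c "
from h import *
go(90,-50,200)"
```

```text
clock: 1.38
position: [0.2811, 0.5581, 0.3005]
tool_rot: [0.55, 1.57, -1.253]
force: [0.0, 0.3, -0.5]
grip_width: 0.0427
clock 1.38 dockpos [-377.5  459.   300.5] xaxis [ 0. -0. -1.] yaxis [ 0.973 -0.23   0.   ] turn 0.1 shift now-axes [100.7 466.8 509.6]
shift after turn [100.7 467.5 509. ] F [ 0.   0.3 -0.5] w 0.0427 q7 -1.33
```

```bash
python3 -m pendant '[[0,30,33,0],[0,30,33,0],[0,30,33,0],[0,30,33,0],[0,30,33,0],[0,30,33,0],[0,30,33,0],[0,30,33,0],[0,30,33,0],[0,30,33,0],[0,30,33,0],[0,30,33,0]]' >/dev/null; python3 -m pendant '[[0,30,30,0],[0,30,30,0],[0,24,28,0],[0,20,20,0],[50,0,0,0],[40,0,0,0],[0,0,0,0]]'
python3 - <<'E'
from h import *
go(90,-50,200)
from workcell import grab_frame
import cv2
for n in ('wrist','top'):
    cv2.imwrite(f'pics/{n}1.png',grab_frame(n)['img'][:,:,::-1])
E
```

```text
clock: 3.75
position: [0.615, -0.0393, 0.2085]
tool_rot: [-1.301, 1.566, -3.101]
force: [-0.2, 0.3, 1.5]
grip_width: 0.0428
clock 3.75 dockpos [ 85.4 -45.  208.5] xaxis [-0.005 -0.    -1.   ] yaxis [ 0.974 -0.228 -0.004] turn 0.2 shift now-axes [8.5 4.6 5. ]
shift after turn [8.5 4.7 5. ] F [-0.2  0.3  1.5] w 0.0428 q7 -0.02
```

View pics/wrist1.png

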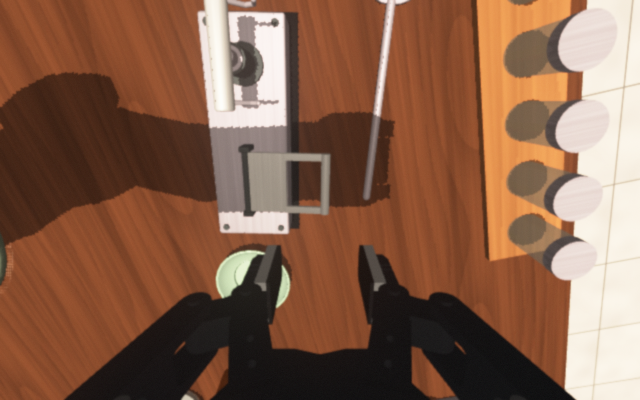

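The wrist view shows the flap still flat: bar at about (325,153)–(325,214), hinge at (247,180), dock corners at (289,12), (289,233) and (222,233). I'll use these to cross-check the fit.

Run:
```python
from h import *
from workcell import grab_frame
f=grab_frame('wrist')
th=.0985
P=[(45,125,45),(45,-125,45),(-45,-125,45),(90*np.cos(th),-15,64+90*np.sin(th)),(90*np.cos(th),-85,64+90*np.sin(th)),(0,30,120)]
m=np.array([(290,12),(289,233),(222,233),(325,154),(324,214),(224,109)])
q=proj(f,[dock(*p) for p in P]); print(np.round(q,1)); print(np.round(q-m,1))
```

```text
[[277.4  12.6]
 [286.1 233.7]
 [217.3 233.5]
 [320.5 153.5]
 [320.3 213.2]
 [219.7 111.7]]
[[-12.6   0.6]
 [ -2.9   0.7]
 [ -4.7   0.5]
 [ -4.5  -0.5]
 [ -3.7  -0.8]
 [ -4.3   2.7]]
```

Run:
```python
import cv2
a=cv2.imread('pics/wrist1.png')[0:245,180:360]; cv2.imwrite('pics/wz.png',cv2.resize(a,None,fx=2.4,fy=2.4,interpolation=cv2.INTER_CUBIC))
```

```text
(no output)
```

View pics/wz.png

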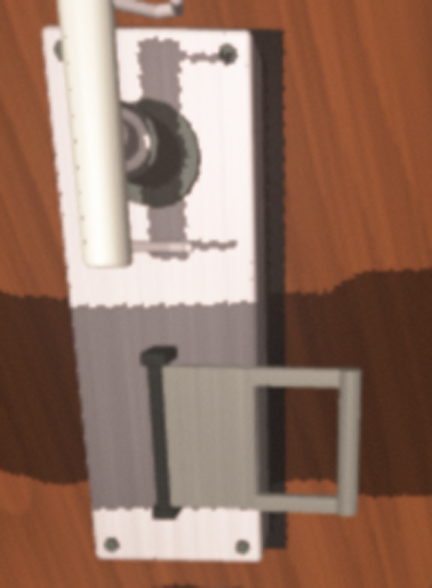

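View pics/top1.png

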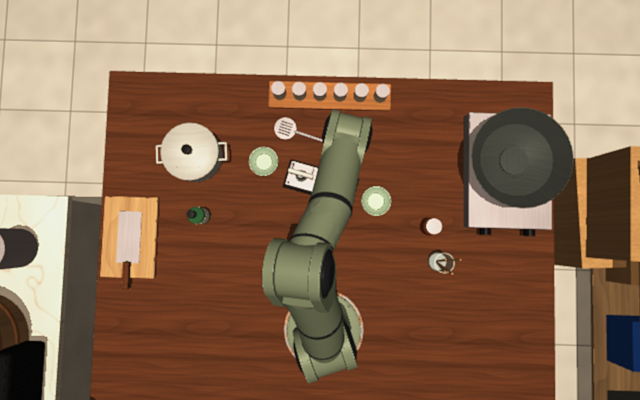

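```bash
cat > fit2.py <<'E'
exec(open('fit.py').read().split("o=least")[0])
fw=grab_frame('wrist')
M=np.array([(285,12.5),(197.5,12.5),(288.7,233),(221,232.5),(224.5,109),(325.4,155),(324.6,213.3)])
def rw(p):
    a,_=pts(p); return (proj(fw,a[[0,1,2,3,5,6,7]])-M).ravel()
for nm,fn in (('wrist',rw),('both',lambda p:np.r_[r(p),rw(p)*.3])):
    o=least_squares(fn,[.54,.02,-.23,.1],loss='soft_l1'); print(nm,o.x); print(np.round(rw(o.x).reshape(-1,2),1).tolist())
o=least_squares(lambda p:np.r_[r(p)][:16],[.54,.02,-.23,.1]); print('top',o.x)
o=least_squares(lambda p:np.r_[r(p)][16:],[.54,.02,-.23,.1]); print('scene',o.x)
E
python3 fit2.py
```

```text
wrist [ 0.54872363  0.02396331 -0.24773907  0.10892728]
[[-0.3, 0.1], [-0.6, -1.5], [0.5, 0.4], [-0.7, -0.0], [2.3, 1.7], [0.1, -1.1], [-0.4, 0.3]]
both [ 0.54402479  0.02416491 -0.23519722  0.1160306 ]
[[-6.3, 0.4], [-6.4, 0.1], [-1.8, 0.7], [-2.9, 1.0], [-3.2, 2.8], [-4.0, -1.2], [-3.5, 0.3]]
top [ 0.54272418  0.02334066 -0.23695315  0.06903419]
scene [ 0.54141385  0.02494707 -0.22926626  0.08832902]
```

```bash
sed -i 's/^DX,DY,W=.*/DX,DY,W=.545,.0242,-.237/' h.py; python3 -c "
from h import *
go(89.5,-50,105)"
```

```text
clock 4.05 dockpos [ 85.  -44.9 212.1] xaxis [ 0.002  0.    -1.   ] yaxis [ 0.973 -0.23   0.002] turn 0.3 shift now-axes [107.1   4.3   5.2]
shift after turn [107.1   4.3   5.2] F [-0.5  0.4 -0.8] w 0.0425 q7 -0.02
```

```bash
python3 -m pendant '[[35,1.5,1.7,0.3],[35,1.5,1.7,0],[30,1.3,1.8,0],[7,0,0,0],[0,0,0,0],[0,0,0,0],[0,0,0,0]]'
python3 - <<'E'
from h import *
go(89.5,-50,54)
from workcell import grab_frame
import cv2
f=grab_frame('wrist'); im=f['img'][:,:,::-1].copy()
th=.09
for p in [(45,125,45),(45,-125,45),(-45,-125,45),(90*np.cos(th),-15,64+90*np.sin(th)),(90*np.cos(th),-85,64+90*np.sin(th)),(0,30,120),(45,-125,45)]:
    q=proj(f,[dock(*p)])[0]; print(np.round(q,1)); cv2.circle(im,tuple(int(v) for v in np.round(q)),2,(0,0,255),-1)
cv2.imwrite('pics/w2.png',im)
E
```

```text
clock: 4.92
position: [0.6198, -0.0453, 0.1046]
tool_rot: [1.92, 1.569, 0.111]
force: [0.3, -0.3, -0.2]
grip_width: 0.0427
clock 4.92 dockpos [ 89.1 -50.  104.6] xaxis [ 0.001  0.    -1.   ] yaxis [ 0.972 -0.236  0.001] turn -0.1 shift now-axes [50.6  0.4 -0. ]
shift after turn [50.6  0.4 -0. ] F [ 0.3 -0.3 -0.2] w 0.0427 q7 0.03
[251.2 -43.3]
[271.8 278.3]
[176.8 278.4]
[318.5 171.4]
[318.7 255.5]
[147.5 108.9]
[271.8 278.3]
```

View pics/w2.png

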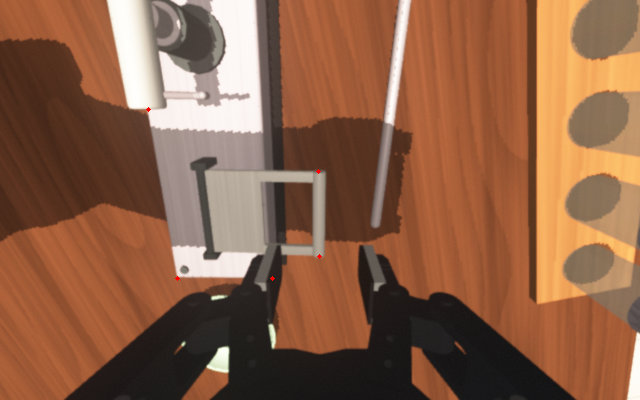

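The wrist view now matches the model within 1–2 px (bar ends at (318,171) and (319,256)). I'll descend and grip.

```bash
python3 -m pendant '[[20,0,0,0],[20,0,0,0],[10,0,0,0],[0,0,0,0],[0,0,0,0]]'
python3 - <<'E'
from h import *
go(89.5,-50,54)
from workcell import grab_frame
import cv2
cv2.imwrite('pics/w3.png',grab_frame('wrist')['img'][:,:,::-1])
f=grab_frame('scene')['img'][180:265,250:370,::-1]
cv2.imwrite('pics/s3.png',cv2.resize(f,None,fx=6,fy=6))
E
```

```text
clock: 5.6
position: [0.6196, -0.0456, 0.0539]
tool_rot: [1.514, 1.57, -0.295]
force: [-0.7, 1.2, -0.1]
grip_width: 0.0428
clock 5.6 dockpos [ 88.9 -50.4  53.9] xaxis [ 0. -0. -1.] yaxis [ 0.972 -0.236  0.   ] turn -0.1 shift now-axes [-0.1  0.6 -0.4]
shift after turn [-0.1  0.6 -0.4] F [-0.7  1.2 -0.1] w 0.0428 q7 0.06
```

View pics/w3.png

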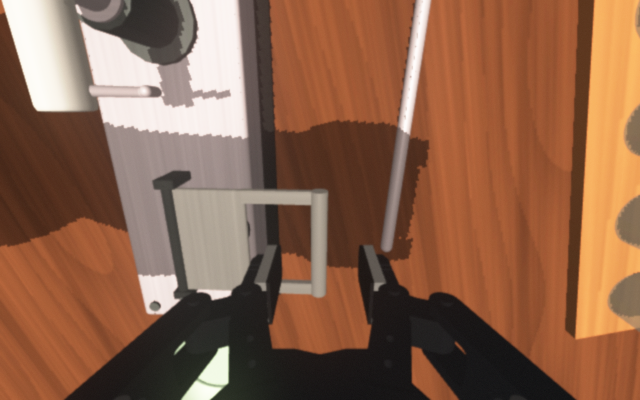

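View pics/s3.png

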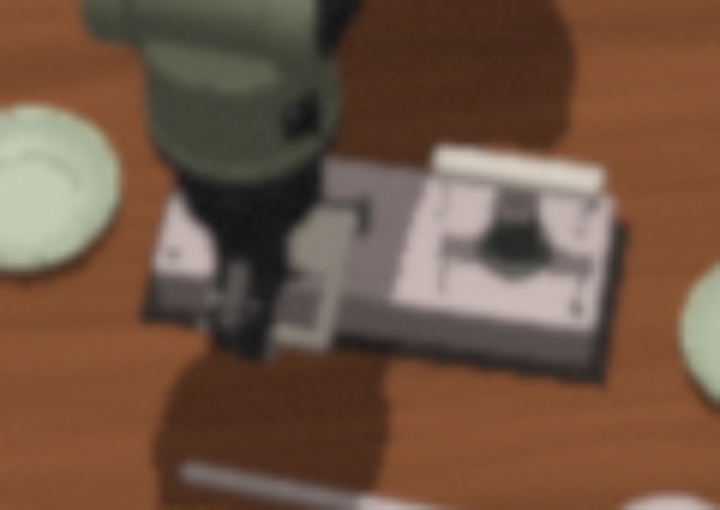

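Run:
```python
from h import *
from workcell import grab_frame,bot
f=grab_frame('wrist');s=bot.observe();p=s['position']
print(proj(f,[p,p+[0,0,.019]]), proj(f,[dock(89.5,-15,73),dock(89.5,-85,73)]))
f=grab_frame('scene'); print((proj(f,[p,p+[0,0,.019],dock(89.5,-15,73),dock(89.5,-85,73)])-[250,180])*6)
```

```text
[[317.57090505 234.01987384]
 [317.36223957 247.78498071]] [[318.10970506 192.09510421]
 [318.4302225  295.86442241]]
[[265.23498903 348.39462064]
 [263.4083377  330.48419836]
 [326.98494559 339.85288948]
 [200.52903271 323.23616079]]
```

```bash
python3 -m pendant '[[0,0,0,0],[0,0,0,0],[0,0,0,0],[0,0,0,0],[0,0,0,0],[0,0,0,0]]' -1 20
python3 - <<'E'
from h import *
go(89.5,-50,54)
from workcell import grab_frame
import cv2
cv2.imwrite('pics/w4.png',grab_frame('wrist')['img'][:,:,::-1])
E
```

```text
clock: 6.55
position: [0.6193, -0.0454, 0.0536]
tool_rot: [-1.364, 1.571, 3.11]
force: [0.3, -0.5, -0.1]
grip_width: 0.0001
clock 6.55 dockpos [ 88.6 -50.2  53.6] xaxis [-0.  0. -1.] yaxis [ 0.972 -0.236 -0.   ] turn -0.1 shift now-axes [-0.4  0.9 -0.2]
shift after turn [-0.4  0.9 -0.2] F [ 0.3 -0.5 -0.1] w 0.0001 q7 0.06
```

View pics/w4.png

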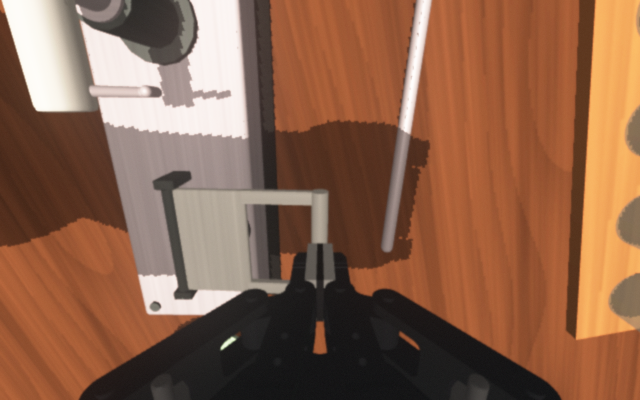

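Run:
```python
from h import *
from workcell import grab_frame,bot
import cv2
s=bot.observe();p=s['position'];R=Ro.from_euler('xyz',s['tool_rot']).as_matrix()
for n,c,k in (('scene',(270,180,80,80),7),('wrist',(220,150,200,200),3)):
    f=grab_frame(n); x0,y0,w,h=c
    im=cv2.resize(f['img'][y0:y0+h,x0:x0+w,::-1],None,fx=k,fy=k)
    q=proj(f,[p,p+[0,0,.019],p+R[:,2]*.011,p-R[:,2]*.011,dock(89.5,-15,73),dock(89.5,-85,73)])
    for i,u in enumerate((q-[x0,y0]+.5)*k-.5): print(n,np.round(u)); cv2.circle(im,tuple(int(v) for v in u),3,[(0,0,255),(0,255,255),(255,0,0),(255,0,255),(0,255,0),(0,255,0)][i],-1)
    cv2.imwrite(f'pics/{n}5.png',im)
    C=-np.array(f['R']).T@f['t']; print(n,'cam rel tcp in tool axes',R.T@(C-p))
print(s['position'],s['qpos'])
```

```text
scene [173. 409.]
scene [170. 389.]
scene [150. 406.]
scene [196. 413.]
scene [244. 399.]
scene [ 97. 380.]
scene cam rel tcp in tool axes [-1.41251998  0.81480762 -0.22933907]
wrist [294. 253.]
wrist [293. 294.]
wrist [294. 297.]
wrist [294. 207.]
wrist [297. 128.]
wrist [298. 440.]
wrist cam rel tcp in tool axes [-0.17335289  0.00143995 -0.08368341]
[ 0.61936719 -0.04544695  0.05360323] [-0.26996798  0.73540056  0.37631956  1.73587126 -0.37356039  0.7417047
  0.05824924]
```

View pics/scene5.png

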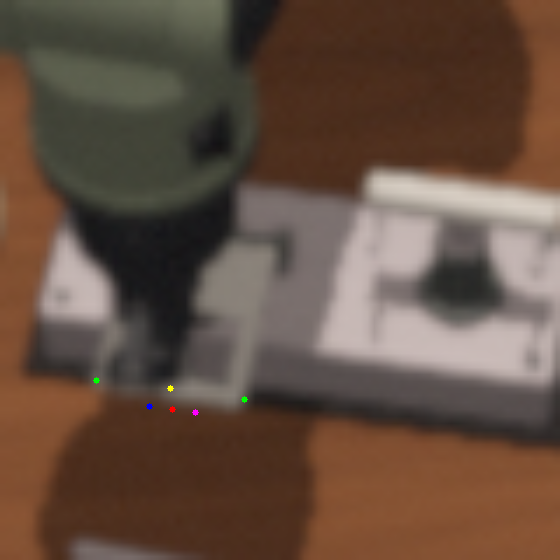

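View pics/wrist5.png

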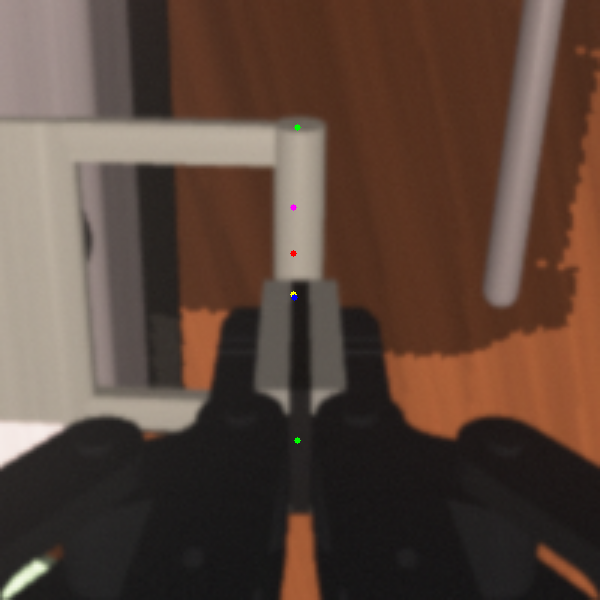

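The gripper closed on nothing. In both views the tips sit above the bar (wrist zoom: tips at row 281, the bar passes behind them). I'll open, go about 20 mm lower, shift a little toward +y and try again.

```bash
python3 -m pendant '[[0,0,0,0],[0,0,0,0],[0,0,-3,0],[0,0,-2,0],[10,0,0,0],[10,0,0,0],[0,0,0,0]]' 0
python3 - <<'E'
from h import *
go(89.5,-50,34)
from workcell import grab_frame
import cv2
f=grab_frame('wrist'); cv2.imwrite('pics/w6.png',f['img'][:,:,::-1])
f=grab_frame('scene'); cv2.imwrite('pics/s6.png',cv2.resize(f['img'][180:260,270:350,::-1],None,fx=7,fy=7))
E
```

```text
clock: 7.58
position: [0.6198, -0.0407, 0.0324]
tool_rot: [-1.263, 1.569, -3.072]
force: [0.8, 0.1, -0.4]
grip_width: 0.0426
clock 7.58 dockpos [ 88.  -45.5  32.4] xaxis [-0.002 -0.    -1.   ] yaxis [ 0.972 -0.236 -0.002] turn -0.1 shift now-axes [-1.6  1.5  4.5]
shift after turn [-1.6  1.5  4.5] F [ 0.8  0.1 -0.4] w 0.0426 q7 0.06
```

View pics/w6.png

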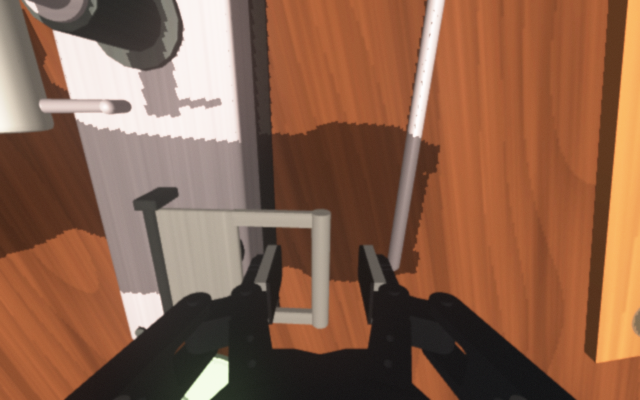

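View pics/s6.png

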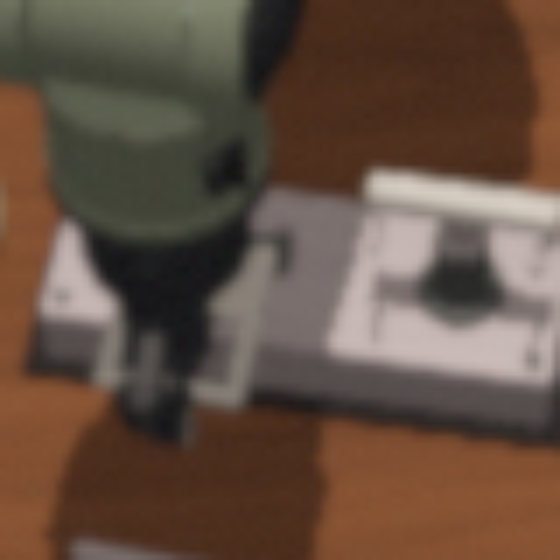

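Now the outer finger reaches past the bar (scene zoom: tip at (180,440), bar at row 390). Closing.

```bash
python3 -m pendant '[[0,0,0,0],[0,0,0,0],[0,0,0,0],[0,0,0,0],[0,0,0,0]]' -1 20
python3 - <<'E'
from h import *
go(89.5,-50,34)
from workcell import grab_frame
import cv2
f=grab_frame('wrist'); cv2.imwrite('pics/w7.png',f['img'][:,:,::-1])
E
```

```text
clock: 8.3
position: [0.6203, -0.0405, 0.0336]
tool_rot: [-1.539, 1.57, 2.935]
force: [-2.3, 0.8, 0.6]
grip_width: 0.0084
clock 8.3 dockpos [ 88.4 -45.2  33.6] xaxis [-0.  0. -1.] yaxis [ 0.972 -0.236 -0.   ] turn -0.1 shift now-axes [-0.4  1.1  4.8]
shift after turn [-0.4  1.1  4.8] F [-2.3  0.8  0.6] w 0.0084 q7 0.06
```

View pics/w7.png

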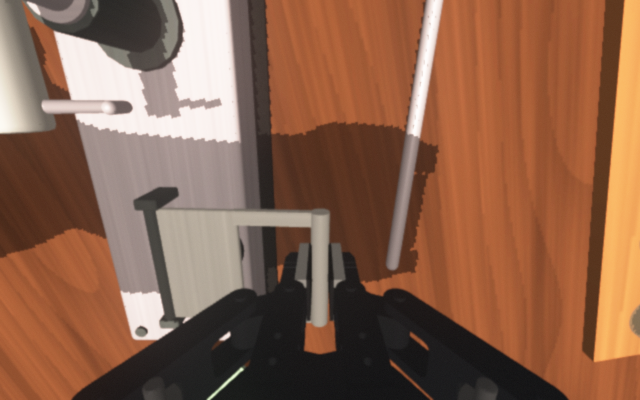

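Run:
```python
import numpy as np
t=np.linspace(.09,3.14,25); P=np.c_[-90*np.sin(t),90*np.cos(t)]; P=np.round(P*2)/2
for d in np.diff(P,axis=0): print([float(d[0]),float(d[1]),0,0],end=',')
```

```text
[-11.5, -1.5, 0, 0],[-11.0, -3.5, 0, 0],[-10.5, -4.5, 0, 0],[-9.5, -5.5, 0, 0],[-9.0, -7.0, 0, 0],[-8.5, -8.5, 0, 0],[-6.5, -9.0, 0, 0],[-6.0, -9.5, 0, 0],[-4.5, -10.5, 0, 0],[-3.0, -11.0, 0, 0],[-1.5, -11.5, 0, 0],[-0.5, -11.5, 0, 0],[1.5, -11.5, 0, 0],[2.5, -11.0, 0, 0],[4.0, -10.5, 0, 0],[5.5, -10.0, 0, 0],[6.5, -9.5, 0, 0],[7.5, -8.5, 0, 0],[9.0, -7.5, 0, 0],[9.5, -6.0, 0, 0],[10.5, -5.0, 0, 0],[10.5, -3.5, 0, 0],[11.5, -2.5, 0, 0],[11.5, -0.5, 0, 0],
```

```bash
python3 -m pendant '[[-11.5,-1.5,0,0],[-11,-3.5,0,0],[-10.5,-4.5,0,0],[-9.5,-5.5,0,0],[-9,-7,0,0],[-8.5,-8.5,0,0]]'
python3 - <<'E'
from h import *
go(89.5,-50,34)
from workcell import grab_frame
import cv2
f=grab_frame('wrist'); cv2.imwrite('pics/w8.png',f['img'][:,:,::-1])
E
```

```text
clock: 9.1
position: [0.5947, -0.034, 0.0967]
tool_rot: [1.715, 1.562, -0.094]
force: [16.7, -2.8, 11.9]
grip_width: 0.0088
clock 9.1 dockpos [ 61.9 -44.9  96.7] xaxis [ 0.009 -0.001 -1.   ] yaxis [ 0.972 -0.236  0.009] turn -0.1 shift now-axes [62.9 27.   5.1]
shift after turn [62.9 27.   5.2] F [16.7 -2.8 11.9] w 0.0088 q7 0.03
```

View pics/w8.png

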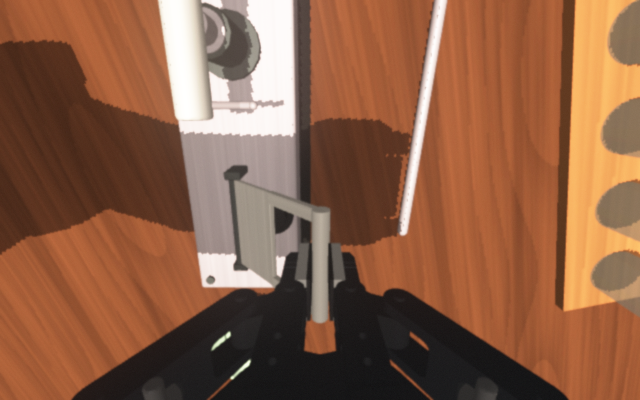

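The bar is held and the flap is about 45° up. A 20 N radial push says I'm slightly inside the arc, so I'll correct outward by about 2 mm and continue.

```bash
python3 -m pendant '[[-8.5,-7,0,0],[-6,-9.5,0,0],[-4.5,-10.5,0,0],[-3,-11,0,0],[-1.5,-11.5,0,0],[-0.5,-11.5,0,0]]'
python3 - <<'E'
from h import *
go(0,-50,124)
from workcell import grab_frame
import cv2
f=grab_frame('wrist'); cv2.imwrite('pics/w9.png',f['img'][:,:,::-1])
f=grab_frame('scene'); cv2.imwrite('pics/s9.png',cv2.resize(f['img'][150:260,250:370,::-1],None,fx=5,fy=5))
E
```

```text
clock: 9.9
position: [0.5367, -0.0194, 0.1224]
tool_rot: [1.875, 1.558, 0.065]
force: [3.3, 0.8, 53.4]
grip_width: 0.0078
clock 9.9 dockpos [  2.1 -44.3 122.4] xaxis [ 0.012  0.001 -1.   ] yaxis [ 0.972 -0.237  0.012] turn -0.1 shift now-axes [-1.6 -2.1  5.7]
shift after turn [-1.6 -2.1  5.6] F [ 3.3  0.8 53.4] w 0.0078 q7 -0.01
```

View pics/w9.png

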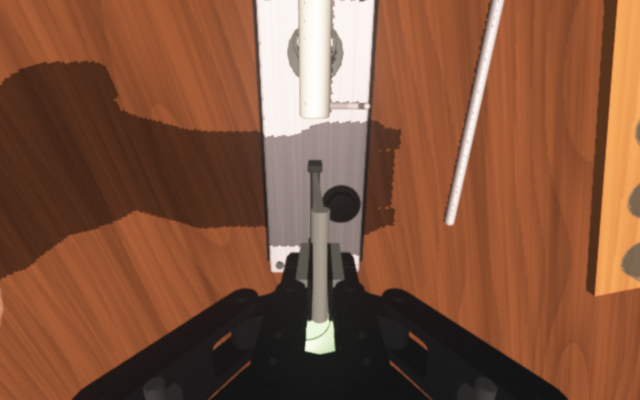

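View pics/s9.png

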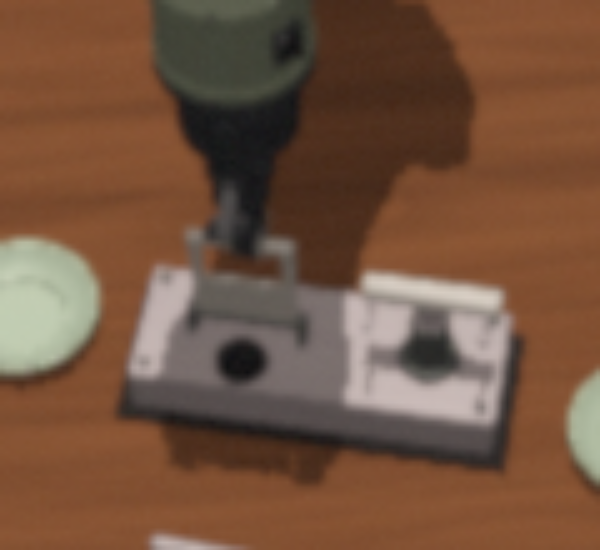

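```bash
python3 -m pendant '[[-5,0,0,0],[0,0,0,0]]'
python3 - <<'E'
from h import *
go(0,-50,124)
E
```

```text
clock: 10.25
position: [0.5319, -0.0186, 0.1237]
tool_rot: [2.347, 1.569, 0.538]
force: [-0.4, 2.3, 16.0]
grip_width: 0.0077
clock 10.25 dockpos [ -2.6 -44.7 123.7] xaxis [ 0.001  0.001 -1.   ] yaxis [ 0.972 -0.236  0.001] turn -0.1 shift now-axes [-0.3  2.7  5.3]
shift after turn [-0.3  2.7  5.3] F [-0.4  2.3 16. ] w 0.0077 q7 -0.02
```

```bash
python3 -m pendant '[[-1,0,0,0],[0.5,-10,0,0],[2.5,-11,0,0],[4,-10.5,0,0],[5.5,-10,0,0],[6.5,-9.5,0,0]]'
python3 - <<'E'
from h import *
go(-90,-50,34)
E
```

```text
clock: 11.0
position: [0.4812, -0.0062, 0.105]
tool_rot: [-2.473, 1.569, 2.001]
force: [-2.8, 5.5, 11.6]
grip_width: 0.0075
clock 11.0 dockpos [-54.9 -44.5 105. ] xaxis [-0.001  0.001 -1.   ] yaxis [ 0.972 -0.236 -0.001] turn -0.1 shift now-axes [ 71.  -35.    5.6]
shift after turn [ 71.  -35.    5.5] F [-2.8  5.5 11.6] w 0.0075 q7 -0.03
```

```bash
python3 -m pendant '[[7.5,-8.5,0,0],[9,-8,0,0],[10,-6.5,0,0],[10.5,-5,0,0],[11,-4,0,0],[11.5,-2.5,0,0],[11.5,-1,0,0],[0,0,0,0],[0,0,0,0]]'
python3 - <<'E'
from h import *
go(-90,-50,34)
from workcell import grab_frame
import cv2
f=grab_frame('wrist'); cv2.imwrite('pics/w10.png',f['img'][:,:,::-1])
f=grab_frame('scene'); cv2.imwrite('pics/s10.png',cv2.resize(f['img'][150:260,250:370,::-1],None,fx=5,fy=5))
E
```

```text
clock: 12.12
position: [0.4458, 0.0025, 0.0332]
tool_rot: [-1.665, 1.567, 2.81]
force: [-5.3, 10.3, -0.4]
grip_width: 0.0078
clock 12.12 dockpos [-91.4 -44.4  33.2] xaxis [-0.003  0.001 -1.   ] yaxis [ 0.972 -0.235 -0.004] turn -0.0 shift now-axes [-0.8  1.4  5.6]
shift after turn [-0.8  1.4  5.6] F [-5.3 10.3 -0.4] w 0.0078 q7 0.03
```

View pics/w10.png

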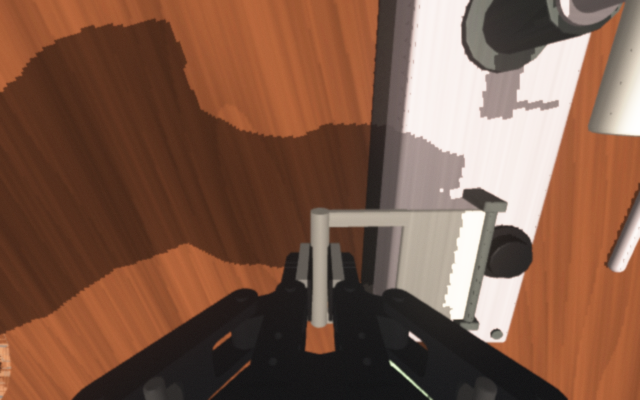

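View pics/s10.png

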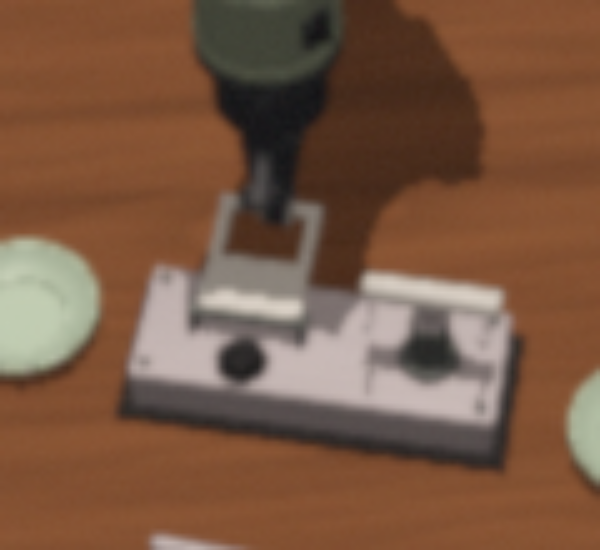

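The flap is over on its −x side and the button is bare (scene zoom (242,360)). There's no stop force yet, so I'll press down until the stop shows.

```bash
python3 -m pendant '[[2,0,0,0],[2,0,0,0],[0,0,0,0]]'; python3 -m pendant '[[2,0,0,0],[0,0,0,0]]'
python3 - <<'E'
from h import *
go(-90,-50,34)
from workcell import grab_frame
import cv2
f=grab_frame('scene'); print((proj(f,[dock(-90,-15,64),dock(-90,-85,64),dock(-89,-15,76),dock(-89,-85,76)])-[250,150]+.5)*5)
cv2.imwrite('pics/s11.png',cv2.resize(f['img'][150:260,250:370,::-1],None,fx=5,fy=5))
E
```

```text
clock: 12.6
position: [0.4457, 0.0026, 0.0293]
tool_rot: [-1.692, 1.567, 2.783]
force: [-5.8, 10.3, 0.4]
grip_width: 0.0083
clock: 12.85
position: [0.4457, 0.0026, 0.0277]
tool_rot: [-1.774, 1.567, 2.701]
force: [-8.5, 11.1, 13.8]
grip_width: 0.0082
clock 12.85 dockpos [-91.5 -44.3  27.7] xaxis [-0.003  0.002 -1.   ] yaxis [ 0.972 -0.235 -0.004] turn -0.0 shift now-axes [-6.4  1.4  5.7]
shift after turn [-6.4  1.4  5.7] F [-8.5 11.1 13.8] w 0.0082 q7 0.04
[[320.17039934 222.63238968]
 [221.19269894 210.56008641]
 [319.57833141 213.62643347]
 [220.00749963 201.52010112]]
```

View pics/s11.png

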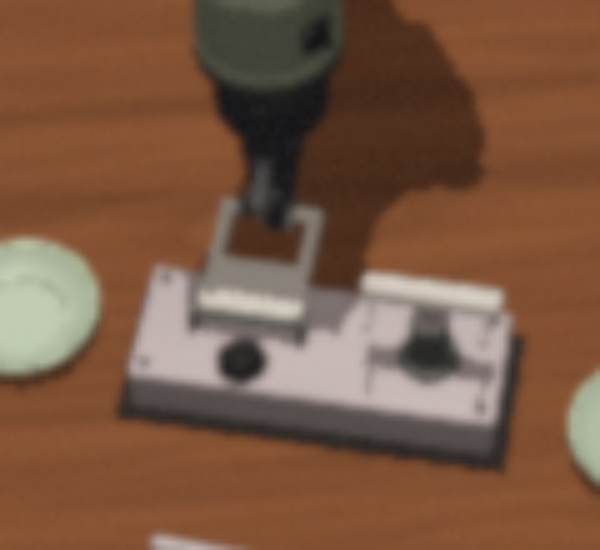

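Run:
```python
from h import *
from workcell import grab_frame
import cv2
f=grab_frame('wrist'); im=cv2.resize(f['img'][100:400,250:550,::-1],None,fx=2,fy=2)
for th,col in ((3.14,(0,0,255)),(3.04,(0,255,0)),(2.94,(255,0,0))):
  for y in (-15,-85):
    for r in (0,46,90):
      u=(proj(f,[dock(r*np.cos(th),y,64+r*np.sin(th))])[0]-[250,100])*2; cv2.circle(im,tuple(int(v) for v in u),2,col,-1)
for P in ((-45,-125,45),(-45,125,45),(0,-85,69),(24,-50,57)):
  u=(proj(f,[dock(*P)])[0]-[250,100])*2; cv2.circle(im,tuple(int(v) for v in u),3,(255,0,255),-1)
cv2.imwrite('pics/w11.png',im)
```

```text
(no output)
```

View pics/w11.png

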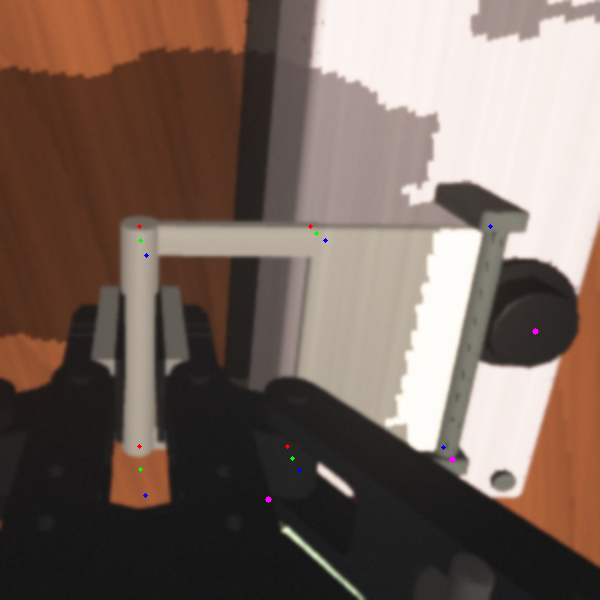

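The flap matches the 3.14 model (red dots) and the stop force confirms it's on its back. I'll release it and move over the button.

```bash
python3 -m pendant '[[-2,0,0,0],[0,0,0,0],[0,0,0,0],[-20,0,0,0],[-30,0,0,0],[-40,0,0,0]]' 0 >/dev/null; python3 -m pendant '[[0,38,0,0],[0,38,0,0],[0,38,0,0],[0,0,0,0],[0,0,0,0],[0,0,0,0]]' -1
python3 - <<'E'
from h import *
go(25,-44,60)
from workcell import grab_frame
import cv2
f=grab_frame('wrist'); im=f['img'][:,:,::-1].copy()
for P in ((-89.9,-15,64),(-89.9,-85,64),(24,-50,57)):
  u=proj(f,[dock(*P)])[0]; print(u); cv2.circle(im,tuple(int(v) for v in u),2,(0,0,255),-1)
cv2.imwrite('pics/w12.png',im)
f=grab_frame('scene'); cv2.imwrite('pics/s12.png',cv2.resize(f['img'][150:260,250:370,::-1],None,fx=5,fy=5))
E
```

```text
clock: 14.45
position: [0.5577, -0.0253, 0.1196]
tool_rot: [-1.796, 1.57, 2.679]
force: [-0.2, 0.9, 0.9]
grip_width: 0.0002
clock 14.45 dockpos [ 23.9 -45.1 119.6] xaxis [-0.  0. -1.] yaxis [ 0.972 -0.236 -0.   ] turn -0.1 shift now-axes [59.6  1.1 -1.1]
shift after turn [59.6  1.1 -1.1] F [-0.2  0.9  0.9] w 0.0002 q7 0.01
[178.7877895  170.86247251]
[191.27826236 247.28264324]
[318.31043337 207.88289208]
```

View pics/w12.png

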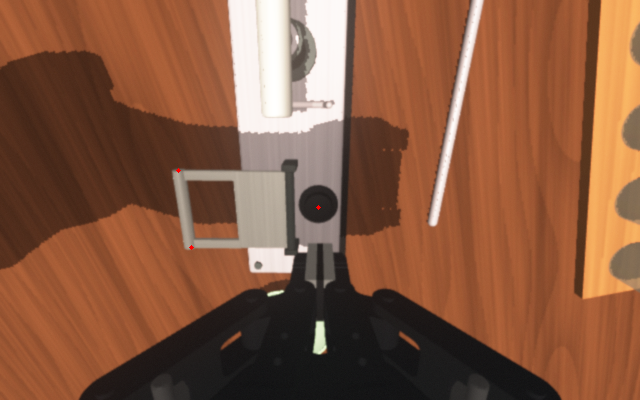

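View pics/s12.png

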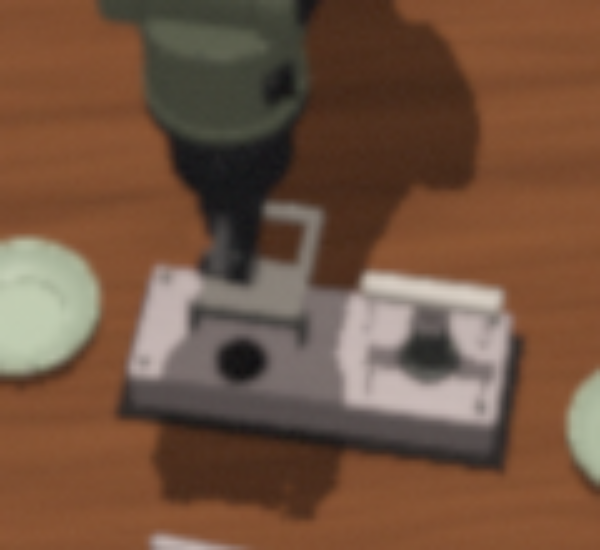

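Run:
```python
from h import *
from workcell import grab_frame
f=grab_frame('scene')
for z in (100,120,130,140,150):
  for y in (-45,-52,-58): print(z,y,np.round((proj(f,[dock(25,y,z)])[0]-[250,150]+.5)*5))
f=grab_frame('wrist')
for z in (120,130,140,150):
  for y in (-34,-40,-46): print(z,y,np.round(proj(f,[dock(25,y,z)])[0]))
```

```text
100 -45 [246. 325.]
100 -52 [235. 324.]
100 -58 [226. 323.]
120 -45 [244. 308.]
120 -52 [234. 307.]
120 -58 [225. 306.]
130 -45 [244. 300.]
130 -52 [233. 298.]
130 -58 [224. 297.]
140 -45 [243. 291.]
140 -52 [232. 290.]
140 -58 [223. 289.]
150 -45 [242. 282.]
150 -52 [231. 281.]
150 -58 [222. 280.]
120 -34 [319. 219.]
120 -40 [319. 227.]
120 -46 [319. 236.]
130 -34 [319. 225.]
130 -40 [319. 234.]
130 -46 [319. 243.]
140 -34 [319. 232.]
140 -40 [319. 241.]
140 -46 [319. 250.]
150 -34 [318. 240.]
150 -40 [318. 250.]
150 -46 [318. 259.]
```

```bash
python3 -m pendant '[[25,0.5,0,0],[25,0.5,0,0],[15,0,0,0],[5,0,0,0],[0,0,0,0]]'
python3 - <<'E'
from h import *
go(25,-44,33)
from workcell import grab_frame
import cv2
f=grab_frame('wrist'); im=f['img'][:,:,::-1].copy()
cv2.imwrite('pics/w13.png',im)
f=grab_frame('scene'); cv2.imwrite('pics/s13.png',cv2.resize(f['img'][190:250,270:350,::-1],None,fx=8,fy=8))
E
```

```text
clock: 15.28
position: [0.5595, -0.0258, 0.0499]
tool_rot: [1.325, 1.571, -0.484]
force: [0.9, -0.5, 0.6]
grip_width: -0.0001
clock 15.28 dockpos [ 25.8 -45.2  49.9] xaxis [ 0. -0. -1.] yaxis [ 0.972 -0.236  0.   ] turn -0.1 shift now-axes [16.9 -0.8 -1.2]
shift after turn [16.9 -0.8 -1.2] F [ 0.9 -0.5  0.6] w -0.0001 q7 0.06
```

View pics/w13.png

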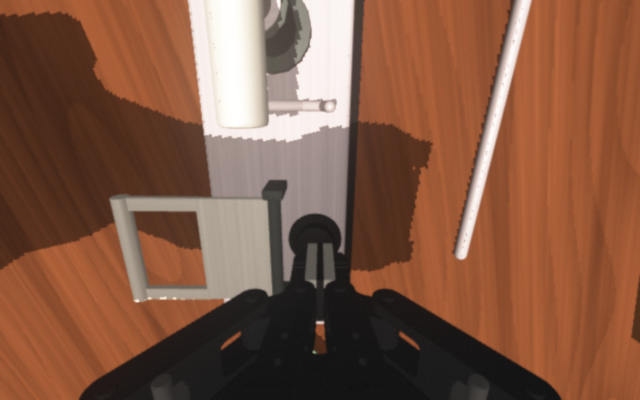

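View pics/s13.png

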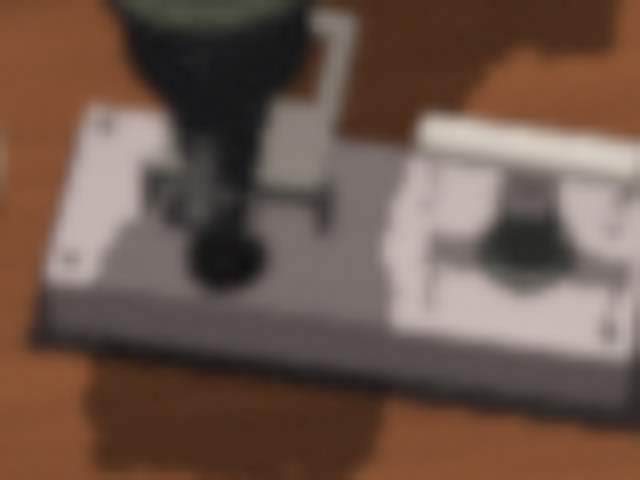

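```bash
python3 -m pendant '[[0,-1,-2.5,0],[6,0,0,0],[4,0,0,0],[0,0,0,0]]'|sed -n '1p;2p;4p'; for i in 1; do python3 -m pendant '[[3,0,0,0],[0,0,0,0]]'|sed -n '1p;2p;4p'; done;  python3 -m pendant '[[3,0,0,0],[0,0,0,0]]'|sed -n '1p;2p;4p'
```

```text
clock: 15.88
position: [0.5586, -0.0231, 0.0392]
force: [0.2, 0.3, -0.5]
clock: 16.12
position: [0.5589, -0.0231, 0.0364]
force: [0.8, -1.5, 0.2]
clock: 16.38
position: [0.5588, -0.023, 0.0334]
force: [-0.1, 0.3, 0.4]
```

```bash
python3 -m pendant '[[3,0,0,0],[0,0,0,0]]'|sed -n '1p;2p;4p'; python3 -m pendant '[[3,0,0,0],[0,0,0,0]]'|sed -n '1p;2p;4p';  python3 -m pendant '[[3,0,0,0],[0,0,0,0]]'|sed -n '1p;2p;4p'
```

```text
clock: 16.62
position: [0.5588, -0.0231, 0.0304]
force: [-0.1, -1.1, 0.1]
clock: 16.88
position: [0.5588, -0.023, 0.0274]
force: [0.2, 0.7, 0.0]
clock: 17.12
position: [0.5589, -0.0231, 0.0244]
force: [0.1, 0.1, -0.4]
```

Run:
```python
from h import *
go(25,-44,33)
from workcell import grab_frame
import cv2
f=grab_frame('wrist'); im=f['img'][:,:,::-1].copy()
cv2.imwrite('pics/w14.png',cv2.resize(im[180:360,220:420],None,fx=3,fy=3))
f=grab_frame('scene'); cv2.imwrite('pics/s14.png',cv2.resize(f['img'][190:250,270:350,::-1],None,fx=8,fy=8))
```

```text
clock 17.12 dockpos [ 24.6 -42.7  24.4] xaxis [-0. -0. -1.] yaxis [ 0.972 -0.236 -0.   ] turn -0.1 shift now-axes [-8.6  0.4  1.3]
shift after turn [-8.6  0.4  1.3] F [ 0.1  0.1 -0.4] w -0.0003 q7 0.07
```

View pics/w14.png

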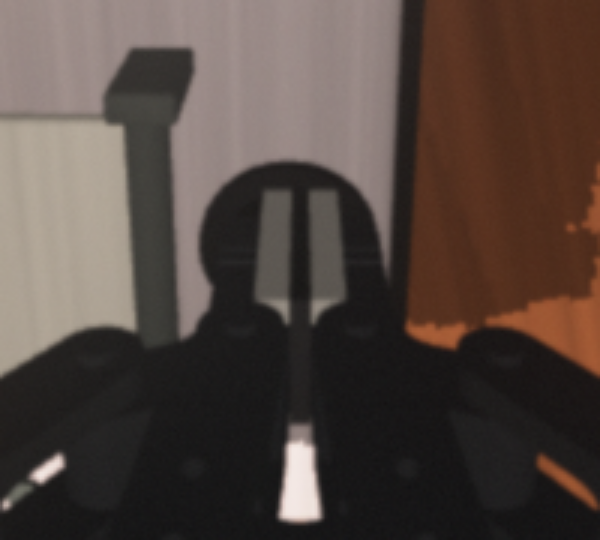

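View pics/s14.png

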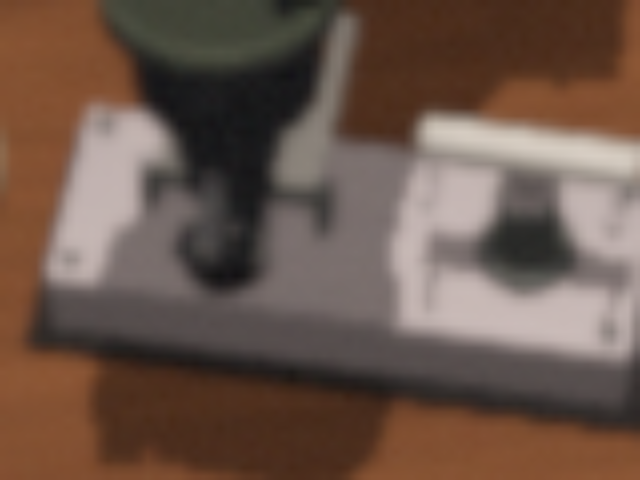

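Fingers are centred over the button but not touching yet. Continuing down.

```bash
python3 -m pendant '[[3,0,0,0],[0,0,0,0]]'|sed -n '1p;2p;4p'; python3 -m pendant '[[3,0,0,0],[0,0,0,0]]'|sed -n '1p;2p;4p'
```

```text
clock: 17.48
position: [0.5589, -0.0231, 0.0214]
force: [-0.3, 1.0, -0.3]
clock: 17.73
position: [0.5589, -0.023, 0.0184]
force: [-1.0, -0.1, 0.4]
```

```bash
python3 -m pendant '[[3,0,0,0],[0,0,0,0]]'|sed -n '1p;2p;4p'; python3 -m pendant '[[2,0,0,0],[0,0,0,0]]'|sed -n '1p;2p;4p'
```

```text
clock: 17.98
position: [0.5592, -0.0231, 0.0178]
force: [-15.2, 2.5, 54.6]
clock: 18.23
position: [0.5595, -0.0231, 0.0173]
force: [-26.1, 3.5, 91.9]
```

```bash
python3 -m pendant '[[-4,0,0,0],[0,0,0,0]]'|sed -n '1p;2p;4p'
python3 - <<'E'
from workcell import grab_frame
import cv2
f=grab_frame('wrist'); im=f['img'][:,:,::-1].copy()
cv2.imwrite('pics/w15.png',im)
f=grab_frame('scene'); cv2.imwrite('pics/s15.png',cv2.resize(f['img'][190:250,270:350,::-1],None,fx=8,fy=8))
E
```

```text
clock: 18.48
position: [0.5594, -0.023, 0.0182]
force: [-3.2, 1.1, 21.9]
```

View pics/w15.png

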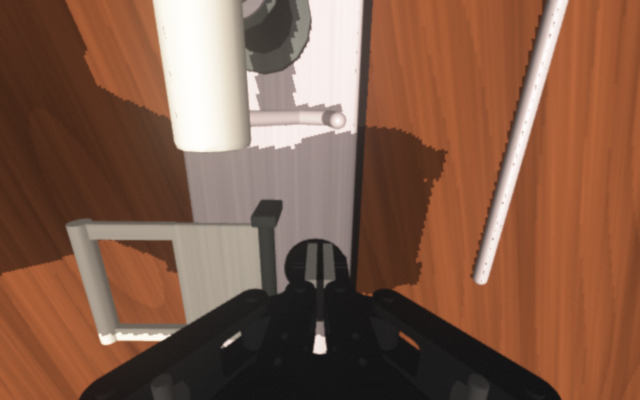

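View pics/s15.png

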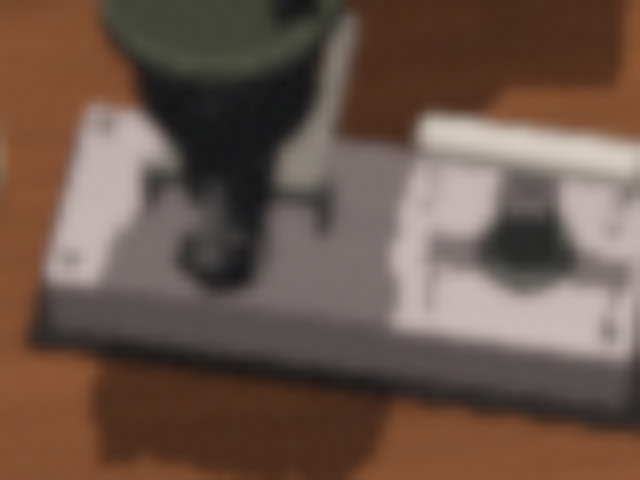

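```bash
python3 -m pendant '[[-10,0,0,0],[-30,0,0,0],[-30,0,0,0],[0,0,15,0],[0,0,15,0],[0,0,0,0],[0,0,0,0]]'|sed -n '1p;2p;4p'
python3 - <<'E'
from workcell import grab_frame
from h import *
import cv2
go(25,-44,33)
f=grab_frame('wrist'); im=cv2.resize(f['img'][120:260,240:420,::-1],None,fx=4,fy=4)
for z,c in ((57,(0,0,255)),(49,(0,255,0)),(45,(255,0,0))):
  a=np.linspace(0,6.28,40)
  P=[dock(24+13*np.cos(t),-50+13*np.sin(t),z) for t in a]
  u=((proj(f,P)-[240,120]+.5)*4-.5).astype(int); cv2.polylines(im,[u.reshape(-1,1,2)],True,c,1)
cv2.imwrite('pics/w16.png',im); cv2.imwrite('pics/w16r.png',f['img'][:,:,::-1])
E
```

```text
clock: 19.45
position: [0.5516, -0.0521, 0.087]
force: [0.1, -0.2, -0.8]
clock 19.45 dockpos [ 24.3 -72.7  87. ] xaxis [-0.001  0.    -1.   ] yaxis [ 0.972 -0.236 -0.001] turn -0.1 shift now-axes [ 54.    0.7 -28.7]
shift after turn [ 54.    0.7 -28.7] F [ 0.1 -0.2 -0.8] w 0.0 q7 0.08
```

View pics/w16.png

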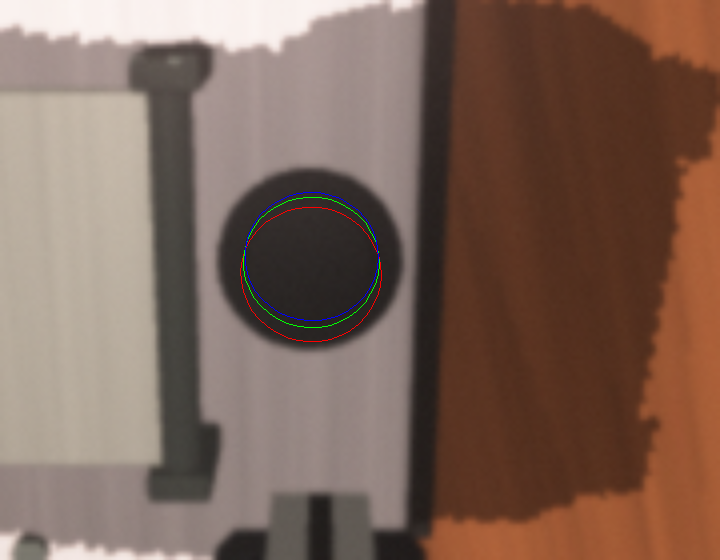

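View pics/w16r.png

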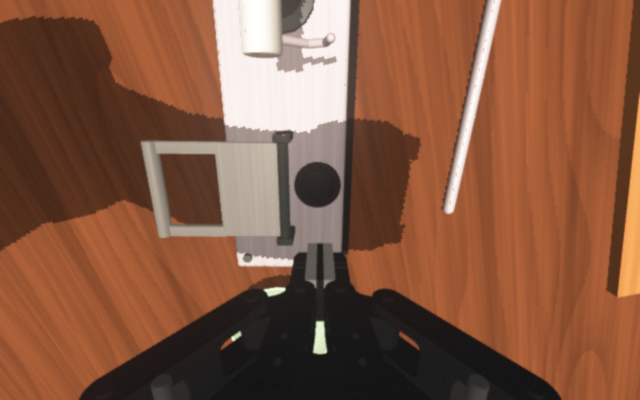

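Run:
```python
from workcell import grab_frame
from h import *
import cv2
f=grab_frame('wrist'); a=f['img'][150:220,280:360,::-1]
b=np.clip((a.astype(float)-20)*5,0,255).astype(np.uint8)
im=cv2.resize(b,None,fx=4,fy=4)
o=cv2.imread('pics/w12.png')[170:240,280:360]; o=cv2.resize(np.clip((o.astype(float)-20)*5,0,255).astype(np.uint8),None,fx=4,fy=4)
cv2.imwrite('pics/w17.png',np.hstack([o,im]))
```

```text
(no output)
```

View pics/w17.png

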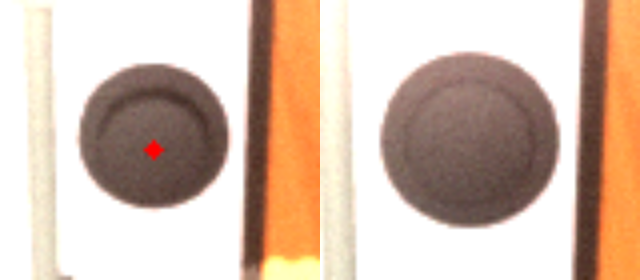

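The button is flush with its collar now: the right crop has concentric rings with no raised side, and its centre at (317,185) fits a 49 mm height. Next is the mast.

```bash
python3 -m pendant '[[-35,0,0,0],[-35,0,0,0],[0,-6,-38,0],[0,-6,-38,0],[0,-6,-38,0],[0,-6,-38,0],[0,0,0,0],[0,0,0,0]]' 0|sed -n '1p;2p;4p'
python3 - <<'E'
from workcell import grab_frame
from h import *
import cv2
go(0,81,67)
f=grab_frame('wrist'); im=f['img'][:,:,::-1].copy()
for P in ((0,30,120),(0,120,120),(0,75,120)):
  u=proj(f,[dock(*P)])[0]; print(u); cv2.circle(im,tuple(int(v) for v in u),2,(0,0,255),-1)
cv2.imwrite('pics/w18.png',im)
E
```

```text
clock: 20.55
position: [0.5643, 0.1009, 0.1574]
force: [0.5, -0.0, -0.8]
clock 20.55 dockpos [  0.7  79.  157.4] xaxis [-0. -0. -1.] yaxis [ 0.972 -0.236 -0.   ] turn -0.1 shift now-axes [90.4 -0.7 -2. ]
shift after turn [90.4 -0.7 -2. ] F [ 0.5 -0.  -0.8] w 0.0427 q7 -0.24
[317.30344505 267.19191316]
[316.86602267 162.05913472]
[317.09872023 217.98709458]
```

View pics/w18.png

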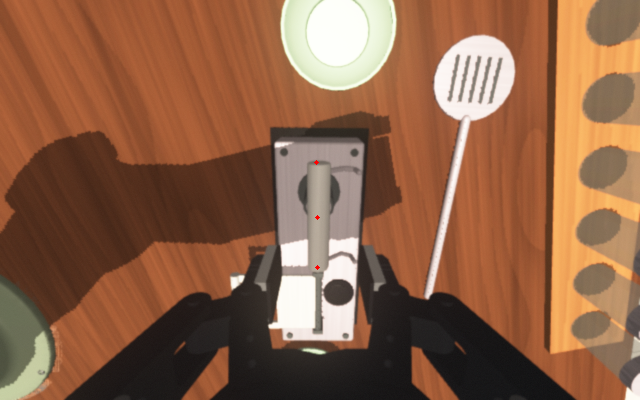

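The crossbar is centred between the fingers (column 318, rows 162–268). Descending.

```bash
python3 -m pendant '[[30,0,-1,0],[30,0,-1,0],[20,0,0,0],[10,0,0,0],[0,0,0,0],[0,0,0,0]]' |sed -n '1p;2p;4p'
python3 - <<'E'
from workcell import grab_frame
from h import *
import cv2
go(0,81,67)
f=grab_frame('wrist'); cv2.imwrite('pics/w19.png',f['img'][:,:,::-1])
f=grab_frame('scene'); cv2.imwrite('pics/s19.png',cv2.resize(f['img'][170:260,270:370,::-1],None,fx=6,fy=6))
E
```

```text
clock: 21.35
position: [0.5654, 0.1029, 0.0684]
force: [0.8, -0.1, -0.3]
clock 21.35 dockpos [ 1.3 81.3 68.4] xaxis [ 0.001  0.    -1.   ] yaxis [ 0.972 -0.236  0.001] turn -0.1 shift now-axes [ 1.4 -1.3  0.3]
shift after turn [ 1.4 -1.3  0.3] F [ 0.8 -0.1 -0.3] w 0.0428 q7 -0.18
```

View pics/w19.png

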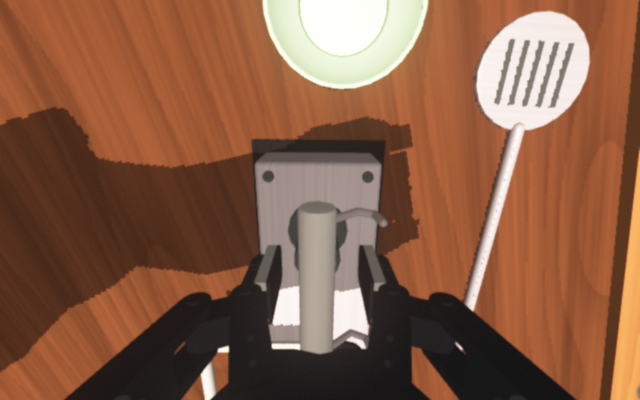

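View pics/s19.png

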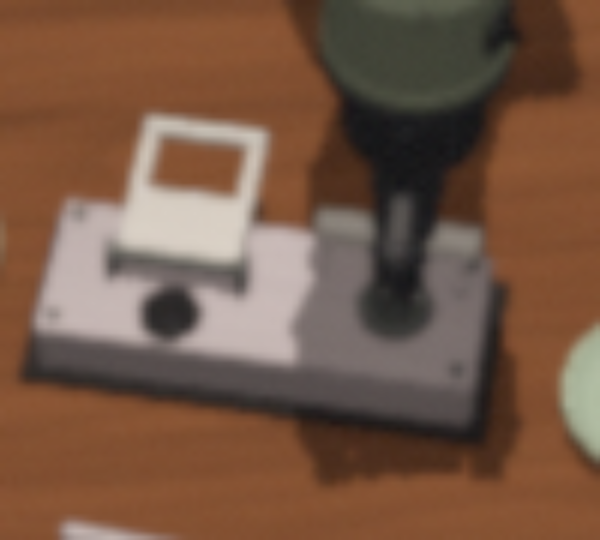

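Fingers straddle the crossbar at its middle (scene zoom: finger at column 405, bar 318–482). Gripping firmly.

```bash
python3 -m pendant '[[0,-0.5,0,0],[0,0,0,0],[0,0,0,0],[0,0,0,0],[0,0,0,0]]' -1 80; python3 -m pendant '[[-5,0,0,0],[-10,0,0,0],[-10,0,0,0],[0,0,0,0]]'
```

```text
clock: 22.08
position: [0.5641, 0.1035, 0.068]
tool_rot: [-2.245, 1.57, 2.229]
force: [-4.2, 1.2, 8.7]
grip_width: 0.0159
clock: 22.58
position: [0.5641, 0.1034, 0.0935]
tool_rot: [-2.538, 1.57, 1.936]
force: [-2.7, 2.2, -3.1]
grip_width: 0.0158
```

```bash
python3 -m pendant '[[-10,0,0,0],[-10,0,0,0],[-5,0,0,0],[0,0,0,0]]'|sed -n '1p;2p;4p;5p'; python3 -m pendant '[[-10,0,0,0],[-5,0,0,0],[0,0,0,0]]'|sed -n '1p;2p;4p;5p';python3 -m pendant '[[-10,0,0,0],[-10,0,0,0],[-5,0,0,0],[0,0,0,0]]'|sed -n '1p;2p;4p;5p'
python3 - <<'E'
from workcell import grab_frame
import cv2
f=grab_frame('scene'); cv2.imwrite('pics/s20.png',cv2.resize(f['img'][150:260,270:370,::-1],None,fx=5,fy=5))
E
```

```text
clock: 23.08
position: [0.5642, 0.1033, 0.1186]
force: [-4.7, 2.3, -3.2]
grip_width: 0.016
clock: 23.45
position: [0.5642, 0.1033, 0.1337]
force: [-5.1, 1.9, -5.5]
grip_width: 0.0155
clock: 23.95
position: [0.5643, 0.1033, 0.1589]
force: [-4.1, 1.9, -7.4]
grip_width: 0.0154
```

View pics/s20.png

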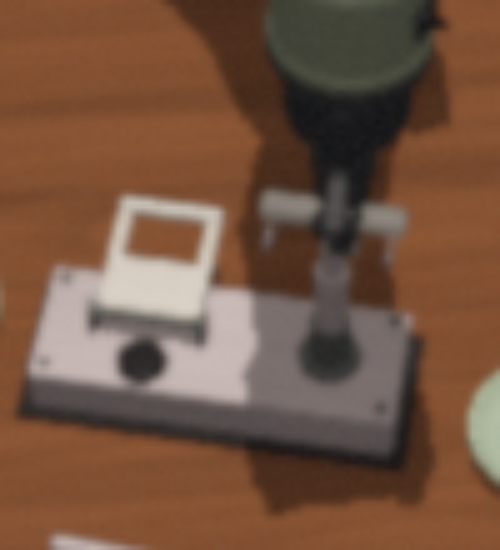

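The mast is following (crossbar at row 212, tube out) at a 7 N pull. Continuing to the second stop.

```bash
python3 -m pendant '[[-8,0,0,0],[-6,0,0,0],[0,0,0,0]]'|sed -n '1p;2p;4p;5p'; python3 -m pendant '[[-3,0,0,0],[0,0,0,0]]'|sed -n '1p;2p;4p;5p';python3 -m pendant '[[-2,0,0,0],[0,0,0,0]]'|sed -n '1p;2p;4p;5p'
```

```text
clock: 24.38
position: [0.5644, 0.1032, 0.1729]
force: [-5.5, 2.3, -6.8]
grip_width: 0.0158
clock: 24.62
position: [0.5644, 0.1032, 0.1756]
force: [-5.3, 2.2, -7.5]
grip_width: 0.0157
clock: 24.88
position: [0.5644, 0.1032, 0.1774]
force: [-4.8, 2.3, -7.3]
grip_width: 0.016
```

```bash
python3 -m pendant '[[-2,0,0,0],[0,0,0,0]]'|sed -n '1p;2p;4p;5p'; python3 -m pendant '[[-1,0,0,0],[0,0,0,0]]'|sed -n '1p;2p;4p;5p'
```

```text
clock: 25.12
position: [0.5642, 0.1032, 0.1787]
force: [-3.2, 2.4, -13.9]
grip_width: 0.0155
clock: 25.38
position: [0.5639, 0.1031, 0.179]
force: [-1.2, 2.1, -25.6]
grip_width: 0.0156
```

The stop is reached after a 111 mm rise, and the force has jumped to −26 N. I'll hold for a second and check.

```bash
python3 -m pendant '[[0,0,0,0],[0,0,0,0],[0,0,0,0],[0,0,0,0],[0,0,0,0],[0,0,0,0],[0,0,0,0],[0,0,0,0]]'
python3 - <<'E'
from workcell import grab_frame
import cv2,numpy as np
from h import *
f=grab_frame('scene'); print((proj(f,[dock(0,30,230),dock(0,120,230)])-[270,130]+.5)*5); cv2.imwrite('pics/s21.png',cv2.resize(f['img'][130:260,270:400,::-1],None,fx=5,fy=5))
g=grab_frame('top'); cv2.imwrite('pics/t21.png',g['img'][:,:,::-1])
E
```

```text
clock: 26.38
position: [0.5639, 0.1031, 0.179]
tool_rot: [-0.874, 1.569, -2.683]
force: [-1.1, 2.6, -25.5]
grip_width: 0.0157
[[262.7950652  291.04358358]
 [407.66981304 308.48481093]]
```

View pics/s21.png

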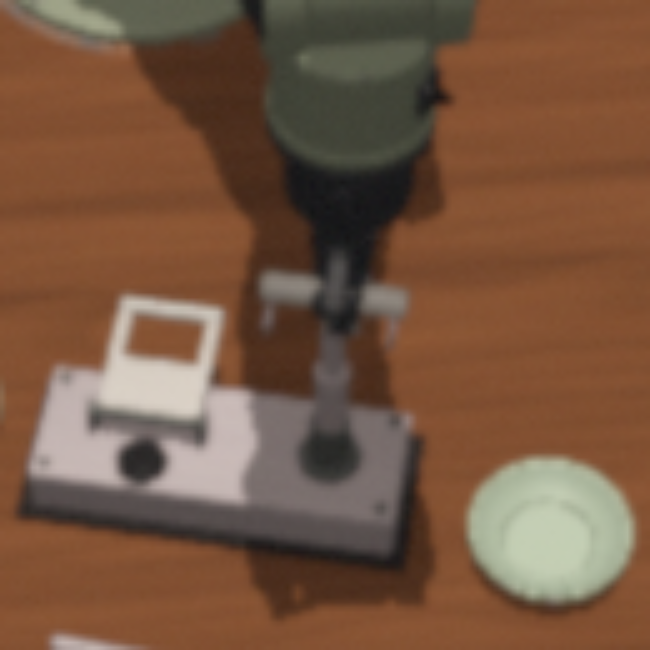

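View pics/t21.png

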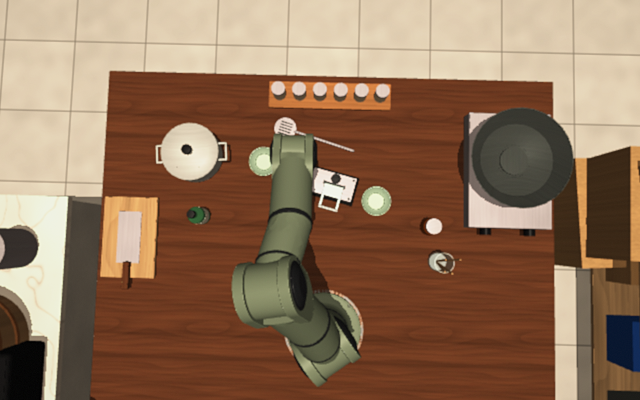

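The crossbar sits at about (262–408, 285–300), matching the 230 mm model, and both tube sections are visible. The hold is steady and the bystanders are unmoved. Handing in.

```bash
python3 -c "
from workcell import job_done
print(job_done())"
```

```text
the job is handed in; nothing more can be done
None
```

I flipped the flap onto its back, pressed the button down, and drew the mast up to the second stop. I handed the job in at about 26.5 s with the robot still holding it.

**Last checks**
- **Flap:** it matched the level, 3.14 rad position in the wrist image, with 14 N at its stop, and was still on its back in the final picture.
- **Button:** it looked flush with its collar, at about 49 mm, which is fully down. The mast rose freely afterwards.
- **Mast:** the crossbar rose 111 mm, with about 3 N then 7 N of pull, then a clear stop at −26 N. That held steady for 1 s with no grip slip, and the crossbar matched the 230 mm height in the scene view.
- **Bystanders:** the crockery, pot, spoon, bottle, jar and chopstick holder looked unmoved in the last top view.

**What went wrong or disagreed**
- **First flap grasp:** it closed on nothing. The real fingertips appeared about 25–31 mm higher along the tool, and several mm off sideways, compared with the reported TCP. I corrected this from the images and by contact.
- **High forces:** the wrist force reached about 53 N at the top of the flap arc and 92 N on the button. Both are under the 120 N wrist limit. From the images I took the button contact to be the fingertips, not the gripper body (40 N limit).
- **Button force:** I never saw the expected 4 N as the button went down; the force jumped straight to the hard stop.

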